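Put the returned cream jar through the flap of the take-back box

ROBOT

A 6-joint arm with a two-finger parallel gripper is mounted at the origin on the work surface. World frame = base frame: x ahead of the robot, y to its left, z up, the work surface at z = 0. Lengths are in m, angles in rad, forces in N, time in s.
With the tool pointing down it reaches from about 0.35 to 0.775 m from the base axis. Payload 5.5 kg.
Tool frame: the origin (TCP) lies at the very end of the fingers, on their centre line; the grasp point (between the pads) lies 19 mm behind it; z points along the fingers, y is the line along which they close (so a half turn about z gives the same grasp; the last joint's range is limited). The gripper opens to 85 mm and grips with 20 to 120 N. Pads are 22 mm wide; open, the fingers measure 114 mm over their backs; the gripper's body (76 mm by 85 mm) begins 54 mm behind the grasp point. The pads swing forward as they close: fully open they stand 13 mm farther back than shut.
Start: joints at [-1.487, 0.313, 0.046, 1.304, 0, 1.431], TCP at [0.128, -0.561, 0.231] pointing down, gripper open.
Joint ranges: [-2.76, 2.76], [-0.86, 1.69], [-1.03, 1.26], [-2.2, 2.34], [-1.47, 1.5], [-3.14, 3.14]. Speed limits (rad/s): [2.57, 2.57, 3.14, 3.14, 3.14, 3.14].

INTERFACE

Orientations are given as a unit quaternion [w, x, y, z].
In Python, from workcell import env, viewer, nets gives the robot as it stands. The module is installed in compiled form; this text tells all that it offers.
- The arm moves only by the tool send_path, called after "Call:" by a JSON object that holds its "fn" and its "kwargs". Schema: {"type":"object","properties":{"offsets":{"type":"array","items":{"type":"array","prefixItems":[{"type":"array","items":{"type":"number"},"minItems":3,"maxItems":3},{"type":"array","items":{"type":"number"},"minItems":3,"maxItems":3}],"minItems":2,"maxItems":2},"minItems":1,"maxItems":8},"finger_gap":{"type":"number"},"clamp_n":{"type":"number"},"only":{"type":"string"},"quiet":{"type":"boolean"},"lines":{"type":"string"}},"required":["offsets"],"additionalProperties":false}. offsets is a list of rows, 1 to 8 of them, each written [[dx, dy, dz], [rx, ry, rz]]: dx, dy, dz in a scale on which 1.0 is 0.75 m, then a rotation vector rx, ry, rz in normalised numbers (1 is 120 degrees); each row is the pose to reach, as a shift and turn from the pose commanded when the call began, along the tool's axes at that moment; what a row does not reach only later rows make up. A row lasts 1/8 s, in which the tool goes at most 0.0625 m and 0.188 rad, less where a joint would pass 70% of its speed; a pose out of reach is approached as far as the arm can. finger_gap is the finger opening in m, set as the call begins (left out keeps the last). The fingers move at their own pace and stop on an object; clamp_n is the grip in N (left out, the last holds). Time passes only in rows, so rows that do not move let the fingers close. The tool returns the time, the measured TCP pose, the force, the opening and the grip force at its end. only (a regular expression) keeps the lines of the reply that match it, lines (a string "A,B") keeps lines A to B, and quiet returns only ok. Input that does not fit is refused with a message, and nothing moves.
- env.get_state(): the state, without advancing time (a new reading comes with each control period).
- viewer.read_camera(name): name is "side" or "top" or "wrist"; returns a dict with "image" (420x560x3 uint8, red, green, blue), "K" (3x3 intrinsics, pixels), "D" ([k1, k2, p1, p2, k3] as OpenCV has them; the pictures are not rectified), "R" (3x3) and "t" (3): a world point X has camera coordinates R X + t. Camera axes: x right, y down, z forward; pixel columns grow to the right and rows downward; lengths in m; the calibration is good to about 2 mm. A picture is of the moment at which its call begins. There is no depth.
- env.hand_in(): hands the job in; it is judged then, once.
Trained networks look in a picture, given as the dict that the camera call returned (one of the last four; its "shot" number tells which), for a name from the list of things; names that differ only in an ending like _2 or _b are one class to them, and where a whole thing is asked for, a point or a joint stands for the part that bears it (a point fixed in the world has none). Each returns a list of dicts, best first, with "confidence" (0 to 1); they miss things now and then, are a little off and sometimes report something else, mostly with a low value. They report only what shows in the picture. A call takes as long as a camera call. They do not tell look-alikes from the thing itself.
- nets.outline_of(label, picture): "region" (420x560 bool, what is visible of it) and "box" ([left, top, right, bottom] in pixels, round what is visible of it).
The state is a dict: "clock": time; "joint_pos": joint angles; "qvel": joint speeds; "tau": joint torques, N m; "tcp_pos": TCP position; "orientation": TCP orientation; "wrist_force": force on the tool from outside, world axes, zero at the start; "ft_torque": the same for the moment, N m; "finger_gap": finger opening in m; "grip_force": force on a finger pad.
Only numpy, scipy, OpenCV 4.12 (cv2) and the standard library are available. Lean on these libraries where they do the work, as an engineer would, in place of code of your own. Each camera call takes 0.05 s, during which the arm holds its last target. There are 200 camera calls.

TASK

A customer has handed back the amber jar with the white cap. Pick it out from among the look-alike jars, set it upright on the sill in front of the take-back box's green flap, then push it in through the flap so that it drops into the clear bin behind and the flap falls shut. Leave the amber jar with the blue cap where it stands.

Things in the scene. Friction and masses are not known exactly. Their poses are not given: they have to be found in the camera images.
- return_jar: Handed-back cream jar: brown amber glass, WHITE cap. Upright cylinder 50 mm across, 30 mm high, plus the cap, 40 mm across and 12 mm high: 42 mm in all, about 0.12 kg. Origin: centre of its underside, z up. It stands on the counter (z = 0) among three jars of the same size, centres at least 100 mm apart.
- stock_jar: Look-alike that stays: brown amber glass, BLUE cap; size and origin as the return jar. (The other two jars, of dark blue glass with a white and a blue cap, are not listed.)
- take_back_box: Fixed: white sill, green flap, clear bin. Origin: on the counter under the middle of the shut flap; +x level from sill into bin, z up. In mm: open-sided sill top z 80, x -130 to -10, y -85 to 85; past its x = -10 edge a part tips and drops to the bin floor, z 8. Opening y -71 to 71, up to z 140. Lintel and clear bin top (z 146) cover x -5 to 140: a finger from above can push to about x = -8.
- flap (a joint): Green flap 136 mm wide, 54 high, 4 thick, 40 g, on a level hinge along the box's y at box x 0, z 139 mm; its lower edge is 3 mm above sill height. Angle in rad: 0 hangs shut, grows as the lower edge swings into the bin (to 1.4); it cannot swing towards the sill. No spring: it falls shut by its weight.
Mind the look-alikes: they are no part of the job. Leave any turquoise or yellow look-alike of the return_jar alone.

How it is judged:
On the way, in this order (a step that is already met when the one before it is completed fails the run):
1. the amber jar with the white cap is upright on the sill before the flap (within 10 degrees) (x of return_jar in the frame of take_back_box between -0.135 and -0.015 m and y of return_jar in the frame of take_back_box between -0.085 and 0.085 m and z of return_jar in the frame of take_back_box between 0.07 and 0.09 m and angle between return_jar's own z axis and vertical below 0.175 rad), for 0.2 s.
2. the jar goes through the opened flap (value of joint flap above 0.25 rad and x of return_jar in the frame of take_back_box above -0.01 m).
At the end, for the whole second after the job is handed in: The amber jar with the white cap lies at rest (under 0.03 m/s) in the bin, any way up, its underside's centre less than 70 mm above the counter; the flap hangs shut (under 0.1 rad); the amber jar with the blue cap is within 20 mm of where it began (x of return_jar in the frame of take_back_box between -0.02 and 0.14 m and y of return_jar in the frame of take_back_box between -0.085 and 0.085 m and z of return_jar in the frame of take_back_box below 0.07 m and linear speed of return_jar below 0.03 m/s and value of joint flap below 0.1 rad and distance of stock_jar from where it was at the start of the episode below 0.02 m); the robot touches nothing.
It fails at once if the amber jar with the blue cap is shoved or carried off by more than 30 mm (distance of stock_jar from where it was at the start of the episode above 0.03 m).
It also fails if it takes over 59 s, if anything falls off the work surface, if the arm or the gripper's body presses on something with over 40 N, if the wrist force passes 120 N, or if a joint passes its speed limit or range.

## Working session

There is one attempt and no reset: what is moved stays moved. The work goes in short steps, Python scripts to look and compute and a tool call to move; the robot and the scene stay as the last step left them, time stands still between calls to the robot, and variables do not carry over. Pictures are saved under pics/ and viewed, at most 10 in all, crops included, and the job is handed in when it is done.

```bash
mkdir -p pics
```

Create h.py:
```python
import numpy as np, cv2
from workcell import env, viewer, nets
def save(p,n): cv2.imwrite('pics/'+n,cv2.cvtColor(p['image'],cv2.COLOR_RGB2BGR))
def ray(p,uv):
    n=cv2.undistortPoints(np.array([[uv]],float),p['K'],np.array(p['D']))[0,0]
    R=np.array(p['R']);t=np.array(p['t'])
    return -R.T@t, R.T@np.array([n[0],n[1],1])
def onplane(p,uv,z):
    c,d=ray(p,uv); return c+d*(z-c[2])/d[2]
def tri(obs):
    A=np.zeros((3,3));b=np.zeros(3)
    for p,uv in obs:
        c,d=ray(p,uv);d=d/np.linalg.norm(d);M=np.eye(3)-np.outer(d,d);A+=M;b+=M@c
    return np.linalg.solve(A,b)
def proj(p,X):
    r=cv2.projectPoints(np.array(X,float).reshape(-1,1,3),cv2.Rodrigues(np.array(p['R'],float))[0],np.array(p['t'],float),p['K'],np.array(p['D']))
    return r[0].reshape(-1,2)
```

Run:
```python
from h import *
ps={n:viewer.read_camera(n) for n in('top','side')}
for n,p in ps.items():
    save(p,n+'0.png'); print(n,-p['R'].T@p['t'])
    for l in('return_jar','stock_jar','take_back_box','flap'):
        for d in nets.outline_of(l,p): print(l,round(d['confidence'],2),np.round(d['box']), [int(c) for c in np.median(p['image'][d['region']],axis=0)])
print(env.get_state())
```

```text
top [ 0.38138962 -0.08093928  1.20453216]
return_jar 0.74 [371. 263. 393. 281.] [189, 189, 62]
return_jar 0.73 [351. 222. 377. 248.] [184, 171, 165]
return_jar 0.73 [384. 196. 407. 216.] [63, 164, 150]
stock_jar 0.85 [294. 226. 321. 248.] [37, 44, 165]
take_back_box 0.61 [105. 102. 208. 239.] [137, 139, 131]
flap 0.61 [127. 163. 187. 177.] [7, 35, 13]
side [0.37287381 0.73760365 1.10170383]
return_jar 0.71 [288. 158. 307. 181.] [123, 78, 51]
return_jar 0.7 [319. 153. 338. 170.] [153, 143, 0]
return_jar 0.64 [266. 133. 290. 157.] [0, 104, 97]
stock_jar 0.93 [280. 191. 299. 218.] [61, 32, 62]
take_back_box 0.73 [126. 254. 263. 355.] [133, 143, 134]
flap 0.47 [203. 284. 204. 318.] [4, 39, 14]
{'clock': 0.5, 'joint_pos': array([-1.48662335e+00,  3.13199724e-01,  4.60577982e-02,  1.30358836e+00,
        3.45613122e-06,  1.43118106e+00]), 'qvel': array([ 0.00122151, -0.00059343,  0.00039004,  0.00073246,  0.00034518,
       -0.00025145]), 'tau': array([-1.69141153e-03, -4.79991996e+01,  2.98539251e+01,  1.72374941e-03,
       -1.76025137e-04, -1.44492695e-06]), 'tcp_pos': array([ 0.12759209, -0.56069094,  0.23130605]), 'orientation': array([3.30540629e-05, 9.93746381e-01, 1.11660778e-01, 8.12198527e-07]), 'wrist_force': array([-0.42862003,  0.53618423, -0.41084047]), 'ft_torque': array([-0.02428419,  0.00750403, -0.02922101]), 'grip_force': 0.0, 'finger_gap': 0.08568348346765371}
```

View pics/top0.png

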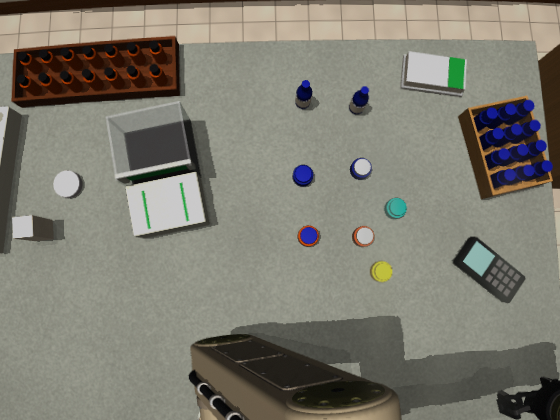

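View pics/side0.png

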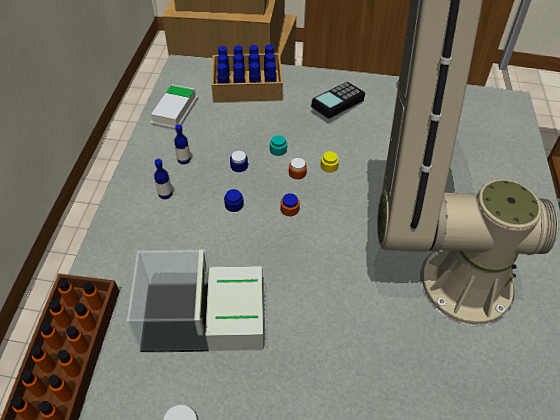

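Top: the amber jar with the white cap is at (363,236) and the blue-capped amber one at (308,236). Turquoise (397,208) and yellow (382,271) are also near. The sill is at about (127..207,174..236), with its green stripes and the bin beyond. Side: the return jar is at (298,168) and the sill spans (208..264,267..348).

Run:
```python
from h import *
ps={n:viewer.read_camera(n) for n in('top','side')}
rois={'top':dict(cap=(350,222,378,250),st=(120,165,215,245)),'side':dict(cap=(285,155,310,182),st=(207,262,270,352))}
pts={}
for n,p in ps.items():
    im=p['image'].astype(int); mx=im.max(2); mn=im.min(2)
    white=(mn>100)&(mx-mn<45)
    green=(im[:,:,1]>im[:,:,0]+40)&(im[:,:,1]>im[:,:,2]+40)
    def comps(m,r,k):
        z=np.zeros(m.shape,np.uint8); x0,y0,x1,y1=r; z[y0:y1,x0:x1]=m[y0:y1,x0:x1]
        c,l,s,ce=cv2.connectedComponentsWithStats(z)
        o=np.argsort(-s[1:,4])[:k]+1
        return [(l==i,ce[i],s[i]) for i in o]
    wm=(mn>140)&(mx-mn<45)
    cap=comps(wm,rois[n]['cap'],1)[0]; print(n,'cap',cap[1],cap[2], onplane(p,cap[1],.042))
    pts[n]=[cap[1]]
    st=comps(green,rois[n]['st'],2)
    for m,c,s in st:
        ys,xs=np.nonzero(m); P=np.array([onplane(p,(x,y),.08)for x,y in zip(xs,ys)])[:,:2]
        mu=P.mean(0);u=np.linalg.svd(P-mu)[2][0]; u*=np.sign(u[0]); q=(P-mu)@u
        print(' stripe',c,s[4],mu,'ang',np.degrees(np.arctan2(u[1],u[0])),'ends',mu+u*q.min(),mu+u*q.max())
        pts[n].append(c)
    ws=comps((mn>110)&(mx-mn<50)|green,rois[n]['st'],1)[0]
    ys,xs=np.nonzero(ws[0]); P=np.array([onplane(p,(x,y),.08)for x,y in zip(xs,ys)])[:,:2].astype(np.float32)
    r=cv2.minAreaRect(P); print(' sill',r,cv2.boxPoints(r).round(4).tolist())
print('cap tri',tri([(ps[n],pts[n][0]) for n in ps]))
for a in(1,2):
  for b in(1,2): print(a,b,tri([(ps['top'],pts['top'][a]),(ps['side'],pts['side'][b])]))
```

```text
top cap [364.5 235.5] [357 228  16  16 208] [ 0.45068972 -0.29431589  0.042     ]
 stripe [145.66326531 209.66326531] 98 [0.52163343 0.21286513] ang 10.123521121102337 ends [0.4790082  0.20525437] [0.56542756 0.22068461]
 stripe [183.8125     201.47916667] 96 [0.53812929 0.12425497] ang 9.999081650349552 ends [0.49475484 0.1166076 ] [0.58152564 0.1319062 ]
 sill ((0.5218361616134644, 0.16446265578269958), (0.16803956031799316, 0.217398539185524), 0.46160900592803955) [[0.43689998984336853, 0.27250000834465027], [0.43869999051094055, 0.05510000139474869], [0.6067000031471252, 0.05640000104904175], [0.6050000190734863, 0.27379998564720154]]
side cap [294.42631579 161.49473684] [285 155  20  14 190] [ 0.46091464 -0.29783405  0.042     ]
 stripe [234.48623853 316.80733945] 109 [0.52665765 0.21177045] ang 10.14336677082409 ends [0.47984385 0.20339508] [0.56716931 0.21901832]
 stripe [236.85393258 280.51685393] 89 [0.53853169 0.12270836] ang 9.773182391256027 ends [0.4946479  0.11514946] [0.58187157 0.13017356]
 sill ((0.5284056663513184, 0.18118685483932495), (0.14058566093444824, 0.21698793768882751), 8.938043594360352) [[0.44209998846054077, 0.2773999869823456], [0.4758000075817108, 0.06310000270605087], [0.6147000193595886, 0.08489999920129776], [0.5809999704360962, 0.2992999851703644]]
cap tri [ 0.45548436 -0.29340756  0.04640967]
1 1 [0.52390018 0.21261283 0.08149853]
1 2 [0.51501125 0.18597789 0.18473896]
2 1 [ 0.55054084  0.14691153 -0.04544229]
2 2 [0.53799868 0.12388508 0.08195647]
```

Run:
```python
from h import *
ps={n:viewer.read_camera(n) for n in('top','side')}
a=np.radians(10.0);u=np.array([np.cos(a),np.sin(a)]);v=np.array([-u[1],u[0]]);m=np.array([.531,.1682])
for n,p in ps.items():
    g=p['image'].mean(2).astype(np.float32)
    xs=np.arange(-.12,.13,.004); pr=[]
    for s in xs:
        q=proj(p,[[*(m+u*s+v*y),.08] for y in np.linspace(-.03,.03,15)]).astype(np.float32)
        pr.append(cv2.remap(g,q[:,0],q[:,1],cv2.INTER_LINEAR).mean())
    print(n,'x',[(round(float(s)*1000),int(b)) for s,b in zip(xs,pr)])
    pr=[]; ys=np.arange(-.12,.121,.004)
    for s in ys:
        q=proj(p,[[*(m+u*x+v*s),.08] for x in np.linspace(-.03,.03,15)]).astype(np.float32)
        pr.append(cv2.remap(g,q[:,0],q[:,1],cv2.INTER_LINEAR).mean())
    print(n,'y',[(round(float(s)*1000),int(b)) for s,b in zip(ys,pr)])
p=ps['side'];print(p['image'][148:186:2,298].tolist())
im=p['image'][140:190,250:350]; im2=ps['top']['image'][205:255,330:430]
cv2.imwrite('pics/c.png',cv2.resize(np.vstack([im,im2]),None,fx=6,fy=6,interpolation=0)[:,:,::-1])
```

```text
top x [(-120, 145), (-116, 144), (-112, 144), (-108, 143), (-104, 144), (-100, 144), (-96, 143), (-92, 142), (-88, 143), (-84, 142), (-80, 142), (-76, 140), (-72, 132), (-68, 100), (-64, 60), (-60, 50), (-56, 96), (-52, 197), (-48, 200), (-44, 201), (-40, 200), (-36, 200), (-32, 201), (-28, 200), (-24, 200), (-20, 200), (-16, 201), (-12, 200), (-8, 200), (-4, 200), (0, 200), (4, 200), (8, 200), (12, 200), (16, 200), (20, 200), (24, 200), (28, 200), (32, 200), (36, 200), (40, 200), (44, 200), (48, 199), (52, 199), (56, 200), (60, 196), (64, 69), (68, 11), (72, 13), (76, 17), (80, 17), (84, 69), (88, 192), (92, 197), (96, 144), (100, 60), (104, 60), (108, 60), (112, 60), (116, 60), (120, 60), (124, 60), (128, 60)]
top y [(-120, 141), (-116, 141), (-112, 123), (-108, 84), (-104, 82), (-100, 82), (-96, 74), (-92, 55), (-88, 48), (-84, 130), (-80, 200), (-76, 201), (-72, 201), (-68, 201), (-64, 201), (-60, 201), (-56, 201), (-52, 201), (-48, 161), (-44, 94), (-40, 183), (-36, 201), (-32, 201), (-28, 201), (-24, 201), (-20, 201), (-16, 201), (-12, 201), (-8, 200), (-4, 200), (0, 200), (4, 
[... 1375 characters left out ...]
00), (-16, 200), (-12, 199), (-8, 199), (-4, 199), (0, 199), (4, 199), (8, 199), (12, 198), (16, 198), (20, 198), (24, 199), (28, 199), (32, 199), (36, 202), (40, 164), (44, 66), (48, 175), (52, 202), (56, 199), (60, 199), (64, 200), (68, 200), (72, 199), (76, 200), (80, 202), (84, 179), (88, 100), (92, 105), (96, 105), (100, 105), (104, 104), (108, 104), (112, 103), (116, 101), (120, 129)]
[[150, 155, 145], [139, 145, 136], [145, 152, 141], [143, 150, 140], [142, 151, 140], [208, 214, 220], [201, 208, 211], [202, 208, 211], [201, 207, 210], [204, 212, 214], [110, 111, 99], [106, 104, 94], [124, 49, 0], [84, 32, 0], [84, 33, 0], [75, 16, 0], [152, 165, 158], [134, 142, 132], [143, 148, 141]]
```

View pics/c.png

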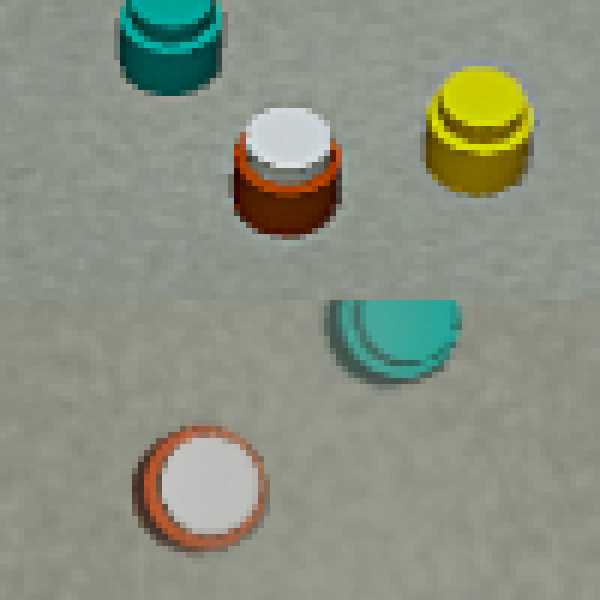

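The crop confirms it: white cap on amber glass, cap top centred at side (297.6,162.3) and top (364.5,235.5). Turquoise and yellow are the two other jars next to it.

Add to h.py:
```python
BO=np.array([.6039,.1811]); a_=np.radians(10.); BU=np.array([np.cos(a_),np.sin(a_)]); BV=np.array([-BU[1],BU[0]])
def box(x,y=0): return BO+BU*x+BV*y
def delta(x,y,z):
    from scipy.spatial.transform import Rotation as Ro
    s=env.get_state();q=s['orientation'];R=Ro.from_quat(np.r_[q[1:],q[0]])
    M=R.as_matrix(); tx=M[:,0]
    # wanted: tool down, tool x along -box x
    W=np.array([[-BU[0],-BU[1],0],[-BU[1],BU[0],0],[0,0,-1]]).T
    print('shift',(M.T@(np.array([x,y,z])-s['tcp_pos'])).round(4),'rot',(R.inv()*Ro.from_matrix(W)).as_rotvec().round(4),'tcp',s['tcp_pos'].round(4),'j',s['joint_pos'].round(2),'t',s['clock'])
```

Run:
```python
from h import *
t=viewer.read_camera('top');s=viewer.read_camera('side')
X=tri([(t,(364.5,235.5)),(s,(297.6,162.3))]);print(X,proj(t,X),proj(s,X))
print(onplane(t,(364.5,235.5),.042),onplane(s,(297.6,162.3),.042))
print('yel',onplane(t,(382,271),.042),'turq',onplane(t,(397,208),.042),'stock',onplane(t,(308.5,236),.042))
delta(X[0],X[1],.2)
```

```text
[ 0.45116998 -0.29389432  0.04426789] [[364.48584971 235.23942536]] [[297.82305074 162.33083957]]
[ 0.45068972 -0.29431589  0.042     ] [ 0.45195519 -0.29612858  0.042     ]
yel [ 0.36595881 -0.33205582  0.042     ] turq [ 0.51392284 -0.37559369  0.042     ] stock [ 0.45335715 -0.16182713  0.042     ]
shift [ 0.3747 -0.1883  0.0313] rot [-0.0000e+00  3.0000e-04 -3.0923e+00] tcp [ 0.1276 -0.5607  0.2314] j [-1.49  0.31  0.05  1.3   0.    1.43] t 0.8
```

Careful with the scale: shifts go in shares of 0.75 m and turns go in shares of 120 degrees. That gives: 0.3747 m / 0.75 = 0.4996, 0.35 m / 0.75 = 0.4667, -1.44 rad / 2.0944 = -0.6875.

Call:
{"fn": "send_path", "kwargs": {"offsets": [[[0.0667,-0.0333,0],[0,0,-0.0859]],[[0.1333,-0.0667,0],[0,0,-0.1719]],[[0.2,-0.1,0],[0,0,-0.2578]],[[0.2667,-0.1333,0.0133],[0,0,-0.3438]],[[0.3333,-0.1667,0.0267],[0,0,-0.4297]],[[0.4,-0.2,0.04],[0,0,-0.5157]],[[0.4667,-0.2333,0.0413],[0,0,-0.6016]],[[0.4996,-0.2511,0.0413],[0,0,-0.6875]]], "finger_gap": 0.085, "clamp_n": 30}}

```text
clock: 1.8
tcp_pos: [0.4529, -0.2918, 0.2001]
orientation: [-0.0, 0.67, 0.742, 0.0]
wrist_force: [0.7, -0.8, -0.4]
finger_gap: 0.0852
grip_force: 0.0
```

```bash
python3 -c "
from h import *
delta(.4512,-.2942,.2)"
```

```text
shift [-0.0022 -0.0019  0.0001] rot [ 3.0000e-04 -0.0000e+00 -1.6436e+00] tcp [ 0.4529 -0.2918  0.2001] j [-0.72  0.25 -0.11  1.21  0.    0.75] t 1.8
```

Scaled: -0.72 rad / 2.0944 = -0.3438.

Call:
{"fn": "send_path", "kwargs": {"offsets": [[[0,0,0],[0,0,-0.0859]],[[0,0,0],[0,0,-0.1719]],[[0,0,0],[0,0,-0.2578]],[[0,0,0],[0,0,-0.3438]],[[0,0,0],[0,0,-0.4297]],[[0,0,0],[0,0,-0.5157]],[[0,0,0],[0,0,-0.6016]],[[0,0,0],[0,0,-0.6875]]]}}

```text
clock: 2.8
tcp_pos: [0.4512, -0.294, 0.2003]
orientation: [0.0, 0.016, 1.0, -0.0]
wrist_force: [-0.4, -0.0, -0.1]
finger_gap: 0.085
grip_force: 0.0
```

Call:
{"fn": "send_path", "kwargs": {"offsets": [[[0,0,0],[0,0,-0.0859]],[[0,0,0.04],[0,0,-0.1003]],[[0,0,0.04],[0,0,-0.1003]]]}}

```text
clock: 3.18
tcp_pos: [0.4499, -0.2928, 0.1685]
orientation: [-0.001, -0.086, 0.996, 0.002]
wrist_force: [-0.8, 0.9, 0.1]
finger_gap: 0.0847
grip_force: 0.0
```

Run:
```python
from h import *
delta(.4512,-.2942,.003)
p=viewer.read_camera('wrist');save(p,'w1.png')
print(proj(p,[[.4512,-.2942,.042]]))
for d in nets.outline_of('return_jar',p): print(d['confidence'],d['box'])
```

```text
shift [-0.0015 -0.0021  0.1655] rot [ 0.0033 -0.0027 -0.0028] tcp [ 0.4499 -0.2928  0.1685] j [-0.73  0.27 -0.17  1.14 -0.   -0.9 ] t 3.175
[[280.77194921 202.43808784]]
0.88 [251.4, 167.1, 306.4, 226.3]
0.78 [215.5, 54.8, 279.3, 119.0]
0.75 [147.6, 219.5, 206.4, 276.5]
```

View pics/w1.png

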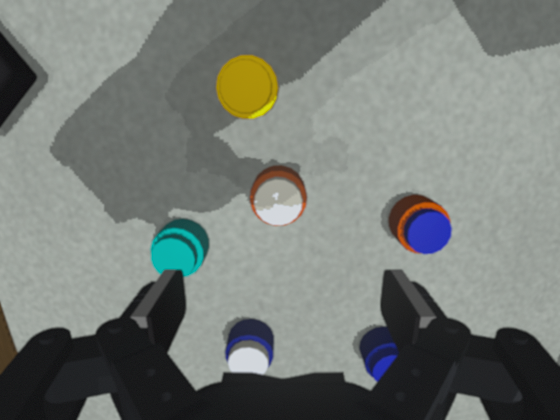

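The wrist view shows the white-capped amber jar at (278,203), against a prediction of (281,202). The measured point agrees, and both finger paths are clear.

Scaled: 0.12 m / 0.75 = 0.16, 0.105 m / 0.75 = 0.14.

Call:
{"fn": "send_path", "kwargs": {"offsets": [[[0,0,0.0533],[0,0,0]],[[0,0,0.1067],[0,0,0]],[[0,0,0.14],[0,0,0]],[[0,0,0.16],[0,0,0]],[[0,0,0.16],[0,0,0]],[[0,0,0.16],[0,0,0]]]}}

```text
clock: 4.03
tcp_pos: [0.452, -0.2947, 0.0516]
orientation: [0.001, -0.086, 0.996, -0.001]
wrist_force: [-0.6, 0.2, -0.1]
finger_gap: 0.0849
grip_force: 0.0
```

Run:
```python
from h import *
delta(.4512,-.2942,.003)
p=viewer.read_camera('wrist');print(proj(p,[[.4512,-.2942,.042]]))
im=p['image'].astype(int);m=(im.min(2)>140)&(im.max(2)-im.min(2)<45)
for d in nets.outline_of('return_jar',p)[:2]: print(d['confidence'],d['box'])
```

```text
shift [0.0008 0.0007 0.0486] rot [-0.0018  0.0013 -0.0024] tcp [ 0.452  -0.2947  0.0516] j [-0.73  0.37 -0.34  0.86 -0.   -0.9 ] t 4.025
[[284.76487343 262.60974144]]
0.8 [231.3, 193.7, 327.0, 298.7]
0.58 [171.5, 9.4, 283.2, 124.5]
```

Scaled: 0.0475 m / 0.75 = 0.0633, 0.04 m / 0.75 = 0.0533.

Call:
{"fn": "send_path", "kwargs": {"offsets": [[[0,0,0.0333],[0,0,0]],[[0,0,0.0533],[0,0,0]],[[0,0,0.0633],[0,0,0]],[[0,0,0.0633],[0,0,0]]]}}

```text
clock: 4.62
tcp_pos: [0.451, -0.2938, 0.0025]
orientation: [-0.0, -0.086, 0.996, 0.0]
wrist_force: [-0.3, 0.3, -0.2]
finger_gap: 0.0849
grip_force: 0.0
```

Call:
{"fn": "send_path", "kwargs": {"offsets": [[[0,0,0],[0,0,0]],[[0,0,0],[0,0,0]],[[0,0,0],[0,0,0]],[[0,0,0],[0,0,0]],[[0,0,0],[0,0,0]],[[0,0,0],[0,0,0]]], "finger_gap": 0.03, "clamp_n": 30}}

```text
clock: 5.38
tcp_pos: [0.4517, -0.2945, 0.0037]
orientation: [0.001, -0.086, 0.996, -0.001]
wrist_force: [-0.4, -0.4, 6.0]
finger_gap: 0.0495
grip_force: 31.1
```

Gripped at 49.5 mm, which is the glass width. Lifting.

Scaled: -0.17 m / 0.75 = -0.2267, -0.15 m / 0.75 = -0.2.

Call:
{"fn": "send_path", "kwargs": {"offsets": [[[0,0,-0.0267],[0,0,0]],[[0,0,-0.08],[0,0,0]],[[0,0,-0.1467],[0,0,0]],[[0,0,-0.2],[0,0,0]],[[0,0,-0.2267],[0,0,0]],[[0,0,-0.2267],[0,0,0]]]}}

```text
clock: 6.12
tcp_pos: [0.4519, -0.2945, 0.1741]
orientation: [0.001, -0.086, 0.996, -0.001]
wrist_force: [0.3, 0.2, -1.6]
finger_gap: 0.0494
grip_force: 31.9
```

```bash
python3 -c "
from h import *
b=box(-.072);delta(b[0],b[1],.174)"
```

```text
shift [-0.1593  0.4424 -0.0006] rot [-0.0024  0.002  -0.0022] tcp [ 0.4519 -0.2945  0.1741] j [-0.73  0.27 -0.16  1.14  0.   -0.9 ] t 6.125
```

Scaled: 0.39 m / 0.75 = 0.52, 0.345 m / 0.75 = 0.46.

Call:
{"fn": "send_path", "kwargs": {"offsets": [[[-0.0133,0.04,0],[0,0,0]],[[-0.04,0.1067,0],[0,0,0]],[[-0.0667,0.18,0],[0,0,0]],[[-0.0933,0.2533,0],[0,0,0]],[[-0.12,0.3267,0],[0,0,0]],[[-0.1467,0.4,0],[0,0,0]],[[-0.1667,0.46,0],[0,0,0]],[[-0.1867,0.52,0],[0,0,0]]]}}

```text
clock: 7.12
tcp_pos: [0.5212, 0.116, 0.1707]
orientation: [-0.002, -0.086, 0.996, -0.0]
wrist_force: [1.4, -0.6, -2.3]
finger_gap: 0.0493
grip_force: 31.9
```

Call:
{"fn": "send_path", "kwargs": {"offsets": [[[-0.0133,0.04,0],[0,0,0]],[[-0.0257,0.0699,0.0133],[0,0,0]],[[-0.0257,0.0699,0.04],[0,0,0]],[[-0.0257,0.0699,0.0667],[0,0,0]],[[-0.0257,0.0699,0.08],[0,0,0]],[[-0.0257,0.0699,0.08],[0,0,0]],[[-0.0257,0.0699,0.08],[0,0,0]]]}}

```text
clock: 8.0
tcp_pos: [0.5327, 0.1691, 0.1132]
orientation: [0.0, -0.086, 0.996, -0.0]
wrist_force: [-0.5, 0.8, -2.0]
finger_gap: 0.0491
grip_force: 31.9
```

Run:
```python
from h import *
b=box(-.072);delta(b[0],b[1],.084)
p=viewer.read_camera('side');save(p,'s2.png')
```

```text
shift [-0.0002 -0.0006  0.0292] rot [-0.0001  0.0007 -0.0026] tcp [0.5327 0.1691 0.1132] j [ 0.16  0.34 -0.21  1.02 -0.   -0.01] t 8.0
```

View pics/s2.png

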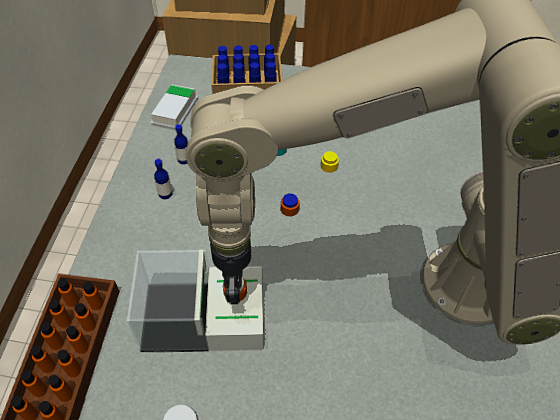

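The jar is held over the sill at (236,292), between the stripes at rows 281 and 318, with the stock jar undisturbed at (290,204). Lowering.

Scaled: 0.029 m / 0.75 = 0.0387, 0.027 m / 0.75 = 0.036.

Call:
{"fn": "send_path", "kwargs": {"offsets": [[[0,0,0.016],[0,0,0]],[[0,0,0.0293],[0,0,0]],[[0,0,0.036],[0,0,0]],[[0,0,0.0387],[0,0,0]],[[0,0,0.0387],[0,0,0]]]}}

```text
clock: 8.68
tcp_pos: [0.5324, 0.1692, 0.0839]
orientation: [0.0, -0.086, 0.996, -0.0]
wrist_force: [-0.0, -0.5, -1.0]
finger_gap: 0.0491
grip_force: 32.1
```

```bash
python3 -c "
from h import *
print(env.get_state()['wrist_force'],env.get_state()['tcp_pos'])"
```

```text
[-0.04017542 -0.52536584 -1.04498726] [0.53237443 0.1692229  0.08385422]
```

Call:
{"fn": "send_path", "kwargs": {"offsets": [[[0,0,0],[0,0,0]],[[0,0,0],[0,0,0]],[[0,0,0],[0,0,0]],[[0,0,0],[0,0,0]]], "finger_gap": 0.085}}

```text
clock: 9.18
tcp_pos: [0.5324, 0.1692, 0.0839]
orientation: [0.0, -0.086, 0.996, -0.0]
wrist_force: [0.2, -0.1, 0.2]
finger_gap: 0.0851
grip_force: 0.0
```

Call:
{"fn": "send_path", "kwargs": {"offsets": [[[0.0067,0,-0.0027],[0,0,0]],[[0.0267,0,-0.0107],[0,0,0]],[[0.0533,0,-0.0107],[0,0,0]],[[0.08,0,-0.0107],[0,0,0]],[[0.08,0,-0.0107],[0,0,0]],[[0.08,0,-0.0107],[0,0,0]]]}}

```text
clock: 9.93
tcp_pos: [0.4738, 0.159, 0.0923]
orientation: [0.001, -0.086, 0.996, 0.0]
wrist_force: [-0.4, -0.3, 0.5]
finger_gap: 0.0854
grip_force: 0.0
```

Call:
{"fn": "send_path", "kwargs": {"offsets": [[[0,0,0],[0,0,0]],[[0,0,0],[0,0,0]],[[0,0,0],[0,0,0]],[[0,0,0],[0,0,0]],[[0,0,0],[0,0,0]],[[0,0,0],[0,0,0]]], "finger_gap": 0.0}}

```text
clock: 10.68
tcp_pos: [0.4732, 0.1589, 0.0917]
orientation: [-0.0, -0.086, 0.996, -0.0]
wrist_force: [0.3, -0.5, -0.1]
finger_gap: 0.0
grip_force: 0.0
```

Run:
```python
from h import *
s=env.get_state();print(BU@(s['tcp_pos'][:2]-BO),BV@(s['tcp_pos'][:2]-BO))
p=viewer.read_camera('wrist');t=viewer.read_camera('side')
for n,q in(('w',p),('s',t)):
  for d in nets.outline_of('return_jar',q): print(n,d['confidence'],d['box'])
cv2.imwrite('pics/w3.png',np.hstack([p['image'],cv2.resize(t['image'][250:360,190:300],(240,240))[:240].copy() if 0 else cv2.resize(t['image'][240:360,180:260],(240,420))])[:,:,::-1])
```

```text
-0.13256127762699124 0.0008401707297635216
w 0.71 [275.0, 348.4, 288.2, 377.2]
s 0.62 [224.5, 283.9, 247.0, 308.8]
s 0.5 [320.4, 154.0, 337.3, 172.5]
```

View pics/w3.png

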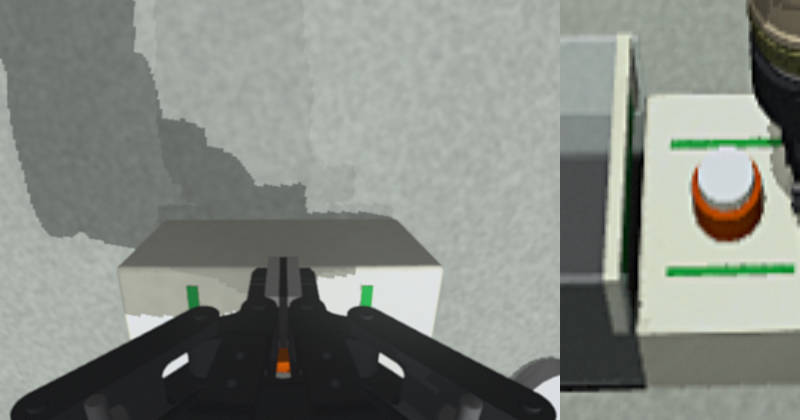

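The jar stands upright on the sill at crop (727,190), midway between the stripes, with the shut fingers behind it. Pushing.

Scaled: -0.084 m / 0.75 = -0.112, -0.001 m / 0.75 = -0.0013.

Call:
{"fn": "send_path", "kwargs": {"offsets": [[[-0.016,0,0],[0,0,0]],[[-0.032,-0.0013,0],[0,0,0]],[[-0.0453,-0.0013,0],[0,0,0]],[[-0.0587,-0.0013,0],[0,0,0]],[[-0.072,-0.0013,0],[0,0,0]],[[-0.0853,-0.0013,0],[0,0,0]],[[-0.0987,-0.0013,0],[0,0,0]],[[-0.112,-0.0013,0],[0,0,0]]]}}

```text
clock: 11.88
tcp_pos: [0.5567, 0.1724, 0.0917]
orientation: [-0.0, -0.086, 0.996, -0.0]
wrist_force: [-1.5, -0.7, 1.4]
finger_gap: 0.0001
grip_force: 0.8
```

Call:
{"fn": "send_path", "kwargs": {"offsets": [[[-0.0133,0,0],[0,0,0]],[[-0.0267,0,0],[0,0,0]],[[-0.0387,0,0],[0,0,0]],[[-0.0387,0,0],[0,0,0]],[[-0.0387,0,0],[0,0,0]]]}}

```text
clock: 12.5
tcp_pos: [0.585, 0.1773, 0.0917]
orientation: [0.0, -0.086, 0.996, -0.0]
wrist_force: [-0.3, 0.9, 0.0]
finger_gap: 0.0
grip_force: 0.0
```

Run:
```python
from h import *
s=env.get_state();print(BU@(s['tcp_pos'][:2]-BO),BV@(s['tcp_pos'][:2]-BO))
t=viewer.read_camera('side');u=viewer.read_camera('top')
cv2.imwrite('pics/s4.png',np.hstack([cv2.resize(t['image'][230:360,110:270],(480,390)),cv2.resize(u['image'][90:245,95:220],(315,390))])[:,:,::-1])
```

```text
-0.01925086658380493 -0.0004328921864223496
```

View pics/s4.png

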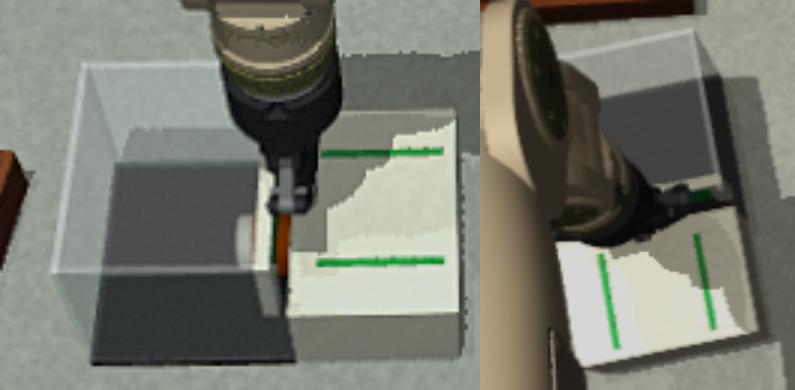

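The cap is showing inside the bin at crop (245,240), and there is still amber in the gap at (283,245). It may be falling or hung up, so I'll wait briefly and re-check.

Call:
{"fn": "send_path", "kwargs": {"offsets": [[[0,0,0],[0,0,0]],[[0,0,0],[0,0,0]],[[0,0,0],[0,0,0]]]}}

```text
clock: 12.98
tcp_pos: [0.5847, 0.1773, 0.0918]
orientation: [0.0, -0.086, 0.996, -0.0]
wrist_force: [-0.3, -0.8, -0.2]
finger_gap: 0.0004
grip_force: 0.0
```

Run:
```python
from h import *
t=viewer.read_camera('side');w=viewer.read_camera('wrist')
for n,q in(('s',t),('w',w)):
  for l in('return_jar','flap'):
    for d in nets.outline_of(l,q): print(n,l,d['confidence'],d['box'])
cv2.imwrite('pics/s5.png',np.hstack([cv2.resize(t['image'][230:360,130:270],(420,390)),cv2.resize(w['image'][210:,:],(373,390))])[:,:,::-1])
```

```text
s return_jar 0.61 [320.9, 151.4, 338.1, 172.4]
s return_jar 0.49 [201.3, 303.9, 205.8, 321.9]
s flap 0.67 [280.3, 193.6, 298.4, 218.1]
w return_jar 0.38 [315.1, 276.4, 322.9, 290.9]
w flap 0.55 [122.0, 297.7, 445.0, 380.4]
```

View pics/s5.png

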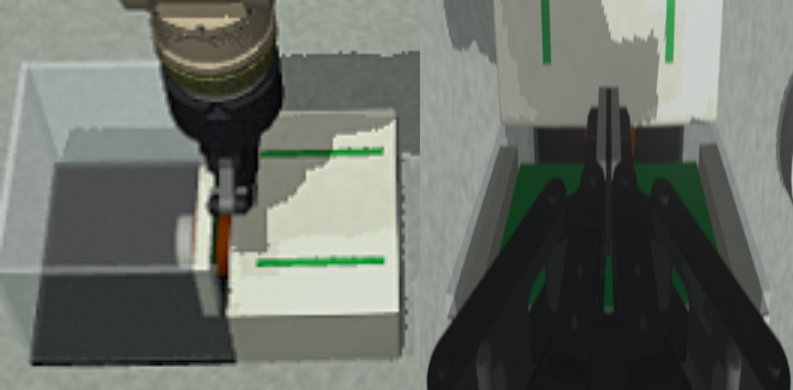

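Run:
```python
from h import *
t=viewer.read_camera('side')
for z in(.01,.033,.06,.09):
    for uv in((204,312.5),(192,310)):
        X=onplane(t,uv,z);d=X[:2]-BO;print(z,uv,'box',(BU@d).round(3),(BV@d).round(3))
for x in(-.01,0): print('flap shut edge',proj(t,[[*box(x,-.068),.083],[*box(x,.068),.083]]))
```

```text
0.01 (204, 312.5) box 0.003 -0.006
0.01 (192, 310) box 0.031 -0.013
0.033 (204, 312.5) box -0.0 0.007
0.033 (192, 310) box 0.027 -0.0
0.06 (204, 312.5) box -0.003 0.021
0.06 (192, 310) box 0.023 0.015
0.09 (204, 312.5) box -0.007 0.038
0.09 (192, 310) box 0.019 0.031
flap shut edge [[208.02234192 271.90089159]
 [205.04777563 327.00745723]]
flap shut edge [[203.547442   271.96685466]
 [200.25096354 327.06952513]]
```

The pixels fit the jar lying on the bin floor (z≈33 mm, y≈0, body x -10 to 20, cap to 32), so it has dropped. Retracting.

Scaled: -0.28 m / 0.75 = -0.3733, -0.02 m / 0.75 = -0.0267.

Call:
{"fn": "send_path", "kwargs": {"offsets": [[[0.0267,0,0],[0,0,0]],[[0.0667,0,-0.0267],[0,0,0]],[[0.1067,0,-0.08],[0,0,0]],[[0.12,-0.0667,-0.1467],[0,0,0]],[[0.12,-0.1467,-0.1733],[0,0,0]],[[0.12,-0.2267,-0.1733],[0,0,0]],[[0.12,-0.3067,-0.1733],[0,0,0]],[[0.12,-0.3733,-0.1733],[0,0,0]]]}}

```text
clock: 14.32
tcp_pos: [0.5443, -0.1163, 0.2222]
orientation: [0.001, -0.086, 0.996, -0.0]
wrist_force: [0.8, 0.5, 0.8]
finger_gap: -0.0
grip_force: 0.0
```

Call:
{"fn": "send_path", "kwargs": {"offsets": [[[0,0,0],[0,0,0]],[[0,0,0],[0,0,0]]]}}

```text
clock: 14.58
tcp_pos: [0.5437, -0.1138, 0.2216]
orientation: [-0.0, -0.086, 0.996, 0.0]
wrist_force: [-0.4, 0.7, 0.7]
finger_gap: -0.0001
grip_force: 0.0
```

Run:
```python
from h import *
t=viewer.read_camera('side');u=viewer.read_camera('top')
cv2.imwrite('pics/s6.png',np.hstack([cv2.resize(t['image'][190:360,120:300],(413,390)),cv2.resize(u['image'][90:260,95:325],(380,390))])[:,:,::-1])
for d in nets.outline_of('stock_jar',u): print(d['confidence'],d['box'])
```

```text
0.61 [306.0, 228.0, 319.2, 246.5]
```

View pics/s6.png

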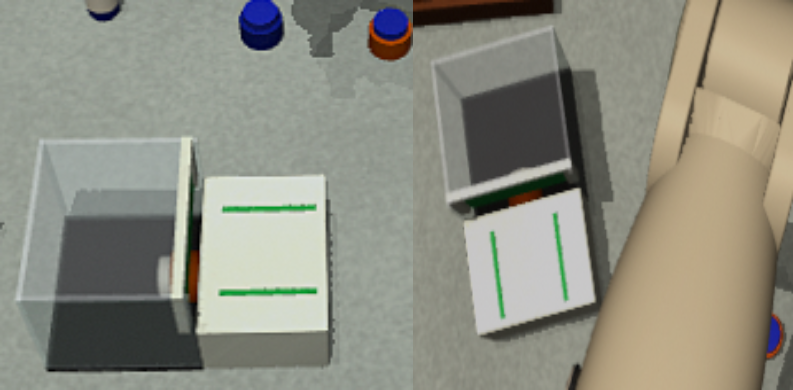

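The jar lies in the bin at crop (180,275), the flap hangs shut behind the lintel, the stock jar is in place at (390,35), and the arm is clear.

```bash
python3 -c "
from workcell import env
print(env.hand_in())"
```

```text
the job is handed in; nothing more can be done
None
```

The amber jar with the white cap was stood upright on the sill and pushed in through the flap. It now lies on the bin floor with the flap shut and the blue-capped jar not moved; I handed the job in at about 15 s of robot time, and no verdict was shown.

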